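# Load the battery tray and slide it into the handheld tester

## Task

Put the slim battery pack into the battery tray, its narrow contact end against the tray's contacts and lying flat on the tray's floor, while the tray is still out on the bench. Then slide the loaded tray, contact end first, into the bay in the foot end of the handheld tester until its front plate is fully home against the tester, with the pack still seated, and let go. Leave the other things on the bench where they are.

Things in the scene. Friction and masses are not known exactly. Their poses are not given: they have to be found in the camera images.
- tester: Grey handheld tester with black rubber corners, lying face up, fixed, 250 long, 160 wide, 48 mm thick (corners 51, keys and dial up to 54). Origin on the bench under the middle of its foot end, the end away from the screen, facing the robot; a V on the top there points at the bay. x runs from the foot end to the screen end, the way the tray slides in; z up.
- bay_mouth (a point): Middle of the bay's mouth at floor level, on the flat foot end face, 6 mm above the bench; axes as the tester (x into the bay). The bay is a level slot: 52 mm wide, floor at this height, roof 30 mm above the floor, 105 mm deep. Over its first 10 mm it flares to 62 mm wide and 35 mm high, with a ramp at the floor.
- tray: Grey battery tray, loose, about 0.09 kg, 123 mm long. Origin under the middle of its length; x from its pull tab to its contact end, which enters the bay first; z up. Pull tab x -61.5 to -27.5 mm; front plate x -27.5 to -22.5 mm, 74 mm wide, 40 mm high; then the 84 mm long, 48 mm wide part that enters the bay: floor 3 mm thick, walls up to 15 mm above the underside.
- tray_pocket (a point): Centre of the tray's open pocket, on its floor, 3 mm above the underside, 18 mm to +x of the tray's origin; axes as the tray. Pocket 73 mm long, 42 mm wide, with sloping lips; two key blocks narrow its last 6.5 mm (+x, by the brass contacts) to 32 mm, so the pack seats only one way round. The side walls are cut away to the floor over the middle 40 mm, for fingers.
- tray_grip (a point): Middle of the tray's upright pull tab, pinched across its 14 mm thickness (the tray's y): 20 mm above the tray's underside, 45.5 mm to -x of its origin. The tab spans 4 to 34 mm above the underside and reaches 16 mm to -x and 18 mm to +x of this point.
- tray_stop (a point): On the tray's underside at the rear face of its front plate, 22.5 mm to -x of the tray's origin. The plate is wider than the bay and stops against the tester's foot end face: fully home, this point meets bay_mouth (to about 1 mm, sideways play 2 mm).
- pack: Slim dark battery pack, loose, 70 long (x), 38 wide (y), 20 mm high, about 0.11 kg, label up. Origin at the centre of its underside; x to its contact end, whose last 8 mm are stepped in to 28 mm wide with two brass contacts. Seated, its origin is at tray_pocket (play 1.5 mm along x, 2 mm along y), x along the tray's x. Pinch it across the 38 mm at mid length.
- pack_nose (a point): Middle of the contact end face of the slim pack, 35 mm to +x of its origin and 10 mm above its underside.
- thick_pack: Another dark pack of the same outline (70 x 38 mm) but 40 mm high: too tall for the bay, to be left alone. Origin at the centre of its underside, x to its contact end.
- solder_spool: Bystander: steel solder spool, 54 mm across, 40 mm high, standing; origin at the centre of its underside.
- flux_bottle: Bystander: white plastic bottle, 48 mm across, 110 mm high; origin at the centre of its underside.
- screwdriver: Bystander: screwdriver, 170 mm long, lying along its x; origin about the middle of its length.
- shield_can0: Bystander: small metal can, 18 x 18 x 14 mm; origin at the centre of its underside.
- shield_can1: Bystander: another small metal can, 18 x 18 x 14 mm; origin at the centre of its underside.
There are look-alikes about, which are no part of the job. What is shaped like the pack but green is not meant. There is more than one size of the tray; the one meant has the size given above.

How it is judged:
On the way, in this order (a step that is already met when the one before it is completed fails the run):
1. the slim pack lies seated in the tray's pocket, contacts to contacts, while the tray is still outside the bay, and the fingers have let go of the pack (x of pack in the frame of tray_pocket between -0.004 and 0.004 m and y of pack in the frame of tray_pocket between -0.004 and 0.004 m and z of pack in the frame of tray_pocket between -0.002 and 0.0025 m and x of pack_nose in the frame of tray_pocket above 0.028 m and angle between the z axis of pack and the z axis of tray, either way round below 0.06 rad and horizontal distance between tray_stop and bay_mouth above 0.09 m and contact force between the fingers and pack below 0.1 N), for 0.2 s.
2. the tray is fully home in the bay with the pack seated in it (x of pack in the frame of tray_pocket between -0.004 and 0.004 m and y of pack in the frame of tray_pocket between -0.004 and 0.004 m and z of pack in the frame of tray_pocket between -0.002 and 0.0025 m and x of pack_nose in the frame of tray_pocket above 0.028 m and angle between the z axis of pack and the z axis of tray, either way round below 0.06 rad and x of tray_stop in the frame of bay_mouth between -0.003 and 0.003 m and y of tray_stop in the frame of bay_mouth between -0.005 and 0.005 m and z of tray_stop in the frame of bay_mouth between -0.003 and 0.006 m and angle between the x axis of tray and the x axis of tester, either way round below 0.08 rad and angle between tray's own z axis and vertical below 0.08 rad), for 0.2 s.
At the end, for the whole second after the job is handed in: The slim pack lies flat in the tray, contacts to contacts (within 4 mm of the pocket centre each way, at most 2.5 mm off its floor); the tray is straight and level in the bay, its front plate within 3 mm of the tester; both are released and at rest (all of step 2 and contact force between the fingers and tray below 0.1 N and contact force between the fingers and pack below 0.1 N and linear speed of each of tray, pack below 0.01 m/s); the robot touches nothing.
It fails at once if the double-height pack, which is not wanted, is pushed more than 30 mm from its place (distance of thick_pack from where it was at the start of the episode above 0.03 m).
It fails at once if another thing on the bench is pushed more than 30 mm from its place (distance of any of solder_spool, flux_bottle, screwdriver, shield_can0, shield_can1 from where it was at the start of the episode above 0.03 m).
It fails at once if the double-height pack, the bottle or the spool is tipped over (angle between any of thick_pack, flux_bottle, solder_spool's own z axis and vertical above 0.6 rad).
It also fails if it takes over 72 s, if anything falls off the work surface, if the arm or the gripper's body presses on something with over 40 N, if the wrist force passes 120 N, or if a joint passes its speed limit or range.

## Robot

A 6-joint arm with a two-finger parallel gripper is mounted at the origin on the work surface. World frame = base frame: x ahead of the robot, y to its left, z up, the work surface at z = 0. Lengths are in m, angles in rad, forces in N, time in s.
With the tool pointing down it reaches from about 0.375 to 0.9 m from the base axis. Payload 3.1 kg.
Tool frame: the origin (TCP) lies on the centre line of the jaws, within the pads' length; the fingertips stand robot.tip_reach ahead of it and the grasp point (between the pads) lies 8 mm behind it (robot.tip_reach is the distance from the TCP to the fingertips, in m); z points along the fingers, y is the line along which they close (so a half turn about z gives the same grasp; the last joint's range is limited). The gripper opens to 87 mm and grips with 3 to 60 N. Pads are 19 mm wide; open, the fingers measure 117 mm over their backs; the gripper's body (75 mm by 190 mm) begins 51 mm behind the grasp point.
Start: joints at [-1.369, 0.527, 1.433, -0, 1.181, -0.178], TCP at [0.232, -0.58, 0.234] pointing down, gripper open.
Joint ranges: [-3.08, 3.08], [-0.75, 2.2], [0.22, 2.44], [-1.43, 4.57], [0, 2.65], [-2.85, 2.85]. Speed limits (rad/s): [2.79, 2.79, 3.14, 3.14, 3.14, 3.14].

## Interface

Orientations are given as a unit quaternion [x, y, z, w].
In Python, from rig import robot gives the robot as it stands.
- The arm moves only by the tool jog_arm, never from a script. Its argument "motion" is one flat list of numbers, 7 for each row, row after row: the shift along the tool's x, y, z scaled (see below), then the turn, a rotation vector about the tool's x, y, z scaled (see below), then the gripper's target within -1 to 1 (shut at 1, half-way at 0, fully open at -1). In form: [x, y, z, rx, ry, rz, hand, x, y, z, rx, ry, rz, hand, ...]. A call has 1 to 12 rows; each row shifts and turns the commanded pose from where the row before left it, along the tool's axes as they then stand; what a row does not reach is not made up. The controller multiplies each number of a shift by 4 cm and each number of a turn by 4 degrees. A row lasts 1/8 s, in which the tool goes at most 62.5 mm and 10.7 degrees, less where a joint would pass 70% of its speed; a pose out of reach is approached as far as the arm can. A call with a number of a shift or a turn outside -1 to 1 is refused whole. A call with a gripper value outside its range is refused whole. The fingers move at their own pace and stop on an object; "grip_force" is the grip in N (left out, the last holds). Time passes only in rows, so rows that do not move let the fingers close. It gives the time, the measured TCP pose, the force, the opening and the grip force at its end, in the units of the state.
- robot.get_obs(): the state, without advancing time (a new reading comes with each control period).
- robot.camera(name): name is "side" or "top"; returns the picture (480x640x3 uint8, blue, green, red); there is no depth.
- robot.calibration(name): a dict with "fx", "fy", "cx", "cy" (pixels), "R" (3x3) and "t" (3): a world point X has camera coordinates R X + t. Camera axes: x right, y down, z forward; pixel columns grow to the right and rows downward; lengths in m; the calibration is good to about 2 mm. A picture is of the moment at which its call begins. calibration takes no time and is no camera call.
- robot.hand_in(): hands the job in; it is judged then, once.
The state is a dict: "time": time; "q": joint angles; "joint_velocities": joint speeds; "joint_torque": joint torques, N m; "position": TCP position; "tool_rot": TCP orientation; "ft_force": force on the tool from outside, world axes, zero at the start; "moment": the same for the moment, N m; "grip_width": finger opening in m; "grip_force": force on a finger pad.
Only numpy, scipy, OpenCV 4.12 (cv2) and the standard library are available. Lean on these libraries where they do the work, as an engineer would, in place of code of your own. Each camera call takes 0.05 s, during which the arm holds its last target. There are 200 camera calls.

## Working session

There is one attempt and no reset: what is moved stays moved. The work goes in short steps, Python scripts to look and compute and a tool call to move; the robot and the scene stay as the last step left them, time stands still between calls to the robot, and variables do not carry over. Pictures are saved under pics/ and viewed, at most 10 in all, crops included, and the job is handed in when it is done.

Besides the shell and the picture viewer there is one more tool, called after ">>>" by a JSON object that holds its "name" and its "arguments". jog_arm: Moves the arm, as the interface text tells. Shifts and turns lie within -1 to 1; 1 stands for 4 cm of shift or 4 degrees of turn. Its arguments: {"type":"object","properties":{"motion":{"type":"array","items":{"type":"number"}},"grip_force":{"type":"number"}},"required":["motion"]}

```bash
mkdir -p pics; ls; python3 - <<'E'
from rig import robot
import cv2, numpy as np
print(robot.tip_reach); o=robot.get_obs(); print({k:np.round(v,3).tolist() for k,v in o.items()})
for n in("top","side"):
    im=robot.camera(n); cv2.imwrite(f"pics/{n}0.png",im); print(n,robot.calibration(n))
E
```

```text
pics
0.011
{'time': 0.0, 'q': [-1.369, 0.528, 1.434, 0.0, 1.181, -0.178], 'joint_velocities': [-0.0, 0.0, -0.001, 0.002, -0.001, 0.0], 'joint_torque': [0.001, -44.003, -17.659, 0.063, 0.058, -0.0], 'position': [0.232, -0.58, 0.233], 'tool_rot': [0.982, 0.189, -0.0, -0.001], 'ft_force': [-0.405, -0.076, 0.308], 'moment': [-0.037, 0.107, 0.028], 'grip_force': 0.0, 'grip_width': 0.087}
top {'fx': 480.13866910315664, 'fy': 480.13866910315664, 'cx': 316.71062289568926, 'cy': 242.36974815824428, 'R': array([[-0.02036529, -0.99955155, -0.02195325],
       [-0.99275695,  0.02281748, -0.11795337],
       [ 0.1184014 ,  0.01939209, -0.99277644]]), 't': array([-0.07284024,  0.51706892,  1.34325021])}
side {'fx': 482.6926792086692, 'fy': 482.6926792086692, 'cx': 316.43483038234393, 'cy': 242.2654682178382, 'R': array([[-0.76431517, -0.64463506, -0.01636953],
       [-0.42332538,  0.52074394, -0.74136453],
       [ 0.4864339 , -0.55970652, -0.67090288]]), 't': array([0.30141723, 0.29909099, 0.82307498])}
```

View pics/top0.png

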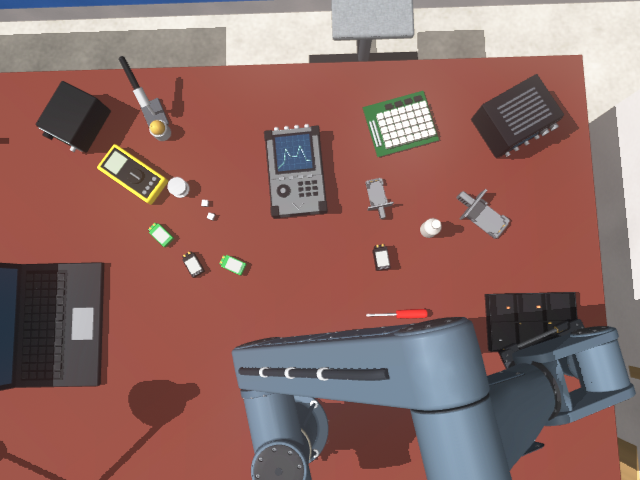

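View pics/side0.png

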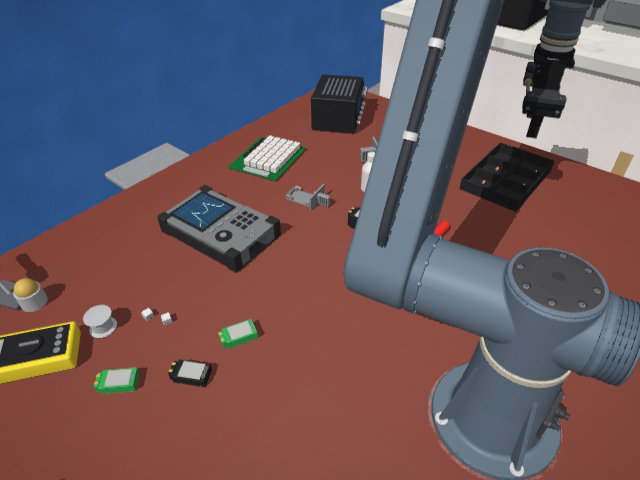

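Top view: the tester is at (297,170). The trays are at (378,197) and (485,215). The black packs are at (193,264) and (382,257), and the green look-alikes at (160,235) and (233,265). In the side view the left black pack is at (190,372), and the right one is hidden behind the arm. One close crop should settle which pack and tray to use.

```bash
cat > h.py <<'E'
import numpy as np, cv2
from rig import robot
def cal(n):
    c=robot.calibration(n); return np.array([[c['fx'],0,c['cx']],[0,c['fy'],c['cy']],[0,0,1]]),np.array(c['R']),np.array(c['t'])
def ray(n,p,z):
    K,R,t=cal(n); d=R.T@np.linalg.inv(K)@np.array([p[0],p[1],1.]); C=-R.T@t
    return C+d*(z-C[2])/d[2]
def proj(n,X):
    K,R,t=cal(n); q=K@(R@np.array(X,float)+t); return q[:2]/q[2]
E
python3 - <<'E'
from h import *
t=cv2.imread('pics/top0.png'); s=cv2.imread('pics/side0.png')
def c(im,x,y,w=50,h=50): return cv2.resize(im[y-h//2:y+h//2,x-w//2:x+w//2],(250,250),interpolation=cv2.INTER_CUBIC)
cv2.imwrite('pics/c.png',np.vstack([np.hstack([c(t,193,264),c(t,382,257),c(s,190,372)]),np.hstack([c(t,378,197),c(t,485,215,60,60),c(t,297,205,64,64)])]))
for n,p in dict(lp=(193,264),rp=(382,257),lt=(378,197),rt=(485,215),spool=(178,187),bottle=(431,228),c0=(205,203),c1=(211,216),tf1=(277,217),tf2=(327,213)).items(): print(n,ray('top',p,0.02).round(3))
for n,p in dict(lp=(190,372)).items(): print(n,ray('side',p,0.02).round(3),ray('side',p,0.04).round(3))
E
```

```text
lp [0.462 0.274 0.02 ]
rp [ 0.47 -0.27  0.02]
lt [ 0.645 -0.265  0.02 ]
rt [ 0.585 -0.57   0.02 ]
spool [0.69  0.321 0.02 ]
bottle [ 0.551 -0.413  0.02 ]
c0 [0.64 0.24 0.02]
c1 [0.601 0.223 0.02 ]
tf1 [0.593 0.03  0.02 ]
tf2 [ 0.602 -0.115  0.02 ]
lp [0.459 0.279 0.02 ] [0.445 0.285 0.04 ]
```

View pics/c.png

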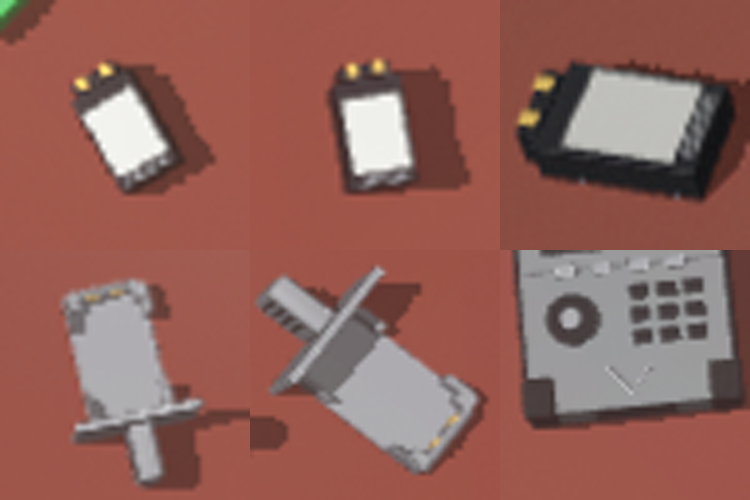

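The left pack at (193,264) has a short shadow and measures low in the side view, so it is the slim one. The one at (382,257) casts a long shadow and is the thick pack. The tray at (378,197) is about 39 px (≈0.12 m) long, so it is the right size. The one at (485,215) is about 0.16 m long and is a look-alike. Next I'll measure poses.

```bash
cat >> h.py <<'E'
def mask(im,box,smax=95):
    x0,y0,x1,y1=box; m=np.zeros(im.shape[:2],np.uint8)
    b,g,r=[im[...,i].astype(int) for i in range(3)]
    k=(((r-b)<30)).astype(np.uint8)*255   # anything not red bench
    m[y0:y1,x0:x1]=k[y0:y1,x0:x1]; 
    n,l,st,ce=cv2.connectedComponentsWithStats(m); i=1+np.argmax(st[1:,4])
    return (l==i).astype(np.uint8)*255
def white(im,box,th=150):
    m=np.zeros(im.shape[:2],np.uint8);x0,y0,x1,y1=box
    m[y0:y1,x0:x1]=(im[y0:y1,x0:x1].min(2)>th)*255; return m
def brass(im,box):
    m=np.zeros(im.shape[:2],np.uint8);x0,y0,x1,y1=box; a=im.astype(int)
    m[y0:y1,x0:x1]=((a[...,2]>150)&(a[...,1]>120)&(a[...,1]-a[...,0]>30))[y0:y1,x0:x1]*255; return m
def cen(m):
    M=cv2.moments(m,True); return (M['m10']/M['m00'],M['m01']/M['m00'])
E
python3 - <<'E'
from h import *
t=cv2.imread('pics/top0.png'); s=cv2.imread('pics/side0.png')
for n in('top','side'):
    K,R,T=cal(n); print(n,'C',(-R.T@T).round(3))
def rep(im,n,box,z):
    m=mask(im,box); c=max(cv2.findContours(m,0,1)[0],key=cv2.contourArea)
    P=np.float32([ray(n,p[0],z)[:2] for p in c]); r=cv2.minAreaRect(P*1000); print(n,box,int((m>0).sum()),'rect',np.round(r[0],1),np.round(r[1],1),round(r[2],1))
    return m,P
rep(t,'top',(175,245,212,285),.02)
for n,im,box in(('top',t,(175,245,212,285)),('side',s,(165,355,215,392))):
    w=cen(white(im,box)); b=cen(brass(im,box)); W=ray(n,w,.02);B=ray(n,b,.02)
    d=B-W; print(n,'label',W.round(4),'brass(z20)',B.round(4),'yaw',np.degrees(np.arctan2(d[1],d[0])).round(1),np.linalg.norm(d).round(4))
m,P=rep(t,'top',(355,170,400,225),.0)
cv2.imwrite('pics/tm.png',cv2.resize(m[165:230,350:405],None,fx=8,fy=8,interpolation=0))
b=brass(t,(355,170,400,190)); print('tray brass',cen(b),ray('top',cen(b),.01).round(4))
# tester foot: rubber/grey lower edge
m=mask(t,(255,115,340,230)); 
pts=[]
for x in range(272,326,3):
    col=np.where(m[150:235,x]>0)[0]; pts.append((x,150+col.max()))
print(pts)
E
```

```text
top C [ 0.353 -0.111  1.393]
side C [-0.043  0.499  0.779]
top (175, 245, 212, 285) 308 rect [462.7 275.3] [70.9 38.6] 29.9
top label [0.4592 0.275  0.02  ] brass(z20) [0.4909 0.2945 0.02  ] yaw 31.6 0.0372
side label [0.4608 0.2753 0.02  ] brass(z20) [0.4939 0.2937 0.02  ] yaw 29.1 0.0378
top (355, 170, 400, 225) 586 rect [ 646.2 -270.6] [120.9  72. ] 3.0
tray brass (373.0, 180.5) [ 0.697  -0.2528  0.01  ]
[(272, np.int64(215)), (275, np.int64(217)), (278, np.int64(217)), (281, np.int64(217)), (284, np.int64(216)), (287, np.int64(216)), (290, np.int64(216)), (293, np.int64(215)), (296, np.int64(215)), (299, np.int64(215)), (302, np.int64(215)), (305, np.int64(214)), (308, np.int64(214)), (311, np.int64(214)), (314, np.int64(213)), (317, np.int64(213)), (320, np.int64(213)), (323, np.int64(213))]
```

View pics/tm.png

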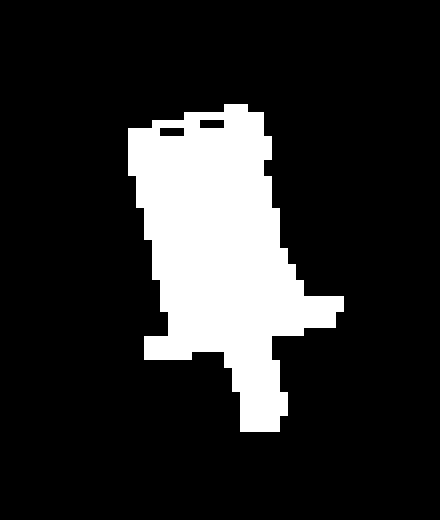

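```bash
python3 - <<'E'
from h import *
t=cv2.imread('pics/top0.png'); s=cv2.imread('pics/side0.png')
def line(pts,z,n='top'):
    P=np.float32([ray(n,p,z)[:2] for p in pts]); l=cv2.fitLine(P,cv2.DIST_HUBER,0,.001,.001).ravel(); return l
m=mask(t,(255,115,345,230))
L=[];Rr=[]
for y in range(132,210,2):
    c=np.where(m[y,255:345]>0)[0]+255; L.append((c.min()-.5,y)); Rr.append((c.max()+.5,y))
print('rows L',[p[0] for p in L]); print('R',[p[0] for p in Rr])
for nm,q in(('L',L),('R',Rr)):
    l=line(q,.05); print(nm,'yaw',np.degrees(np.arctan2(l[1],l[0])).round(2),l[2:].round(4), 'y@x.6',(l[3]+(0.6-l[2])*l[1]/l[0]).round(4))
F=[]
for x in range(284,316): F.append((x,150+np.where(m[150:235,x]>0)[0].max()+.5))
l=line(F,0); print('foot normal yaw',np.degrees(np.arctan2(-l[0],l[1])).round(2),l[2:].round(4))
# tray: left/right edges in body rows, pixel
m=mask(t,(355,170,400,225))
for nm,ys in(('body',range(186,202)),('tab',range(211,219))):
    A=[]
    for y in ys:
        c=np.where(m[y]>0)[0]; A.append(((c.min()+c.max())/2,y))
    for z in ((.012,) if nm=='body' else (.034,)):
        l=line(A,z); print(nm,'yaw',np.degrees(np.arctan2(l[1],l[0])).round(2),l[2:].round(4))
print('tab end',ray('top',(382.5,219),.034).round(4),'contact end',ray('top',(375,179.5),.015).round(4))
E
```

```text
rows L [np.float64(263.5), np.float64(264.5), np.float64(264.5), np.float64(264.5), np.float64(264.5), np.float64(265.5), np.float64(265.5), np.float64(265.5), np.float64(265.5), np.float64(266.5), np.float64(266.5), np.float64(266.5), np.float64(266.5), np.float64(266.5), np.float64(266.5), np.float64(267.5), np.float64(267.5), np.float64(267.5), np.float64(267.5), np.float64(267.5), np.float64(267.5), np.float64(268.5), np.float64(268.5), np.float64(268.5), np.float64(268.5), np.float64(268.5), np.float64(268.5), np.float64(269.5), np.float64(269.5), np.float64(269.5), np.float64(269.5), np.float64(269.5), np.float64(270.5), np.float64(270.5), np.float64(270.5), np.float64(270.5), np.float64(270.5), np.float64(270.5), np.float64(270.5)]
R [np.float64(319.5), np.float64(319.5), np.float64(319.5), np.float64(319.5), np.float64(319.5), np.float64(319.5), np.float64(320.5), np.float64(320.5), np.float64(320.5), np.float64(320.5), np.float64(320.5), np.float64(321.5), np.float64(321.5), np.float64(321.5), np.float64(321.5), np.float64(321.5), np.float64(322.5), np.float64(322.5), np.float64(322.5), np.float64(322.5), np.float64(323.5), np.float64(323.5), np.float64(323.5), np.float64(323.5), np.float64(323.5), np.float64(323.5), np.float64(324.5), np.float64(324.5), np.float64(324.5), np.float64(324.5), np.float64(324.5), np.float64(325.5), np.float64(325.5), np.float64(325.5), np.float64(325.5), np.float64(326.5), np.float64(326.5), np.float64(326.5), np.float64(326.5)]
L yaw 4.51 [0.7261 0.0523] y@x.6 0.0424
R yaw 4.37 [ 0.7259 -0.1056] y@x.6 -0.1153
foot normal yaw -175.93 [ 0.6003 -0.0344]
body yaw 13.31 [ 0.6532 -0.2617]
tab yaw 4.07 [ 0.5909 -0.2726]
tab end [ 0.5778 -0.2736  0.034 ] contact end [ 0.6986 -0.2582  0.015 ]
```

```bash
cat >> h.py <<'E'
from scipy.spatial.transform import Rotation as Ro
def go(xyz,yaw,o=None):
    "turn (units, tool axes), then shift (units, target tool axes); yaw=world deg of tool x"
    o=o or robot.get_obs(); R=Ro.from_quat(o['tool_rot']); y=np.radians(yaw)
    T=Ro.from_matrix(np.array([[np.cos(y),np.sin(y),0],[np.sin(y),-np.cos(y),0],[0,0,-1]]))
    print('pos',np.round(o['position'],4),'yaw',np.degrees(np.arctan2(*R.as_matrix()[1::-1,0])).round(2),'turn',np.round(np.degrees((R.inv()*T).as_rotvec())/4,3),'shift',np.round(T.inv().apply(np.array(xyz)-o['position'])/.04,3))
E
python3 -c "
from h import *
go([.593,-.2725,.1],11.5)"
```

```text
pos [ 0.2322 -0.5796  0.2327] yaw 21.82 turn [-2.80e-02 -2.00e-03  2.58e+00] shift [10.37  -5.725  3.317]
```

>>> {"name": "jog_arm", "arguments": {"motion": [0,0,0,-0.03,0,0.86,-1,0,0,0,0,0,0.86,-1,0,0,0,0,0,0.86,-1,1,-0.55,0,0,0,0,-1,1,-0.55,0,0,0,0,-1,1,-0.55,0,0,0,0,-1,1,-0.55,0,0,0,0,-1,1,-0.55,0,0,0,0,-1,1,-0.55,0,0,0,0,-1,1,-0.55,0,0,0,0,-1,1,-0.55,0,0,0,0,-1,1,-0.55,0,0,0,0,-1], "grip_force": 30}}

```text
time: 1.6
position: [0.5464, -0.3131, 0.2328]
tool_rot: [0.995, 0.1, -0.0, 0.001]
ft_force: [0.8, -0.4, 0.2]
grip_width: 0.0873
grip_force: 0.0
```

>>> {"name": "jog_arm", "arguments": {"motion": [1,-0.55,0,0,0,0,-1,0.37,-0.22,0.8,0,0,0,-1,0,0,0.9,0,0,0,-1,0,0,0.8,0,0,0,-1,0,0,0.6,0,0,0,-1,0,0,0,0,0,0,-1]}}

```text
time: 2.35
position: [0.5915, -0.2723, 0.1065]
tool_rot: [0.995, 0.1, -0.002, -0.001]
ft_force: [0.4, 0.3, 0.1]
grip_width: 0.0867
grip_force: 0.0
```

```bash
python3 - <<'E'
from h import *
go([.593,-.2725,.016],11.5)
s=robot.camera('side'); t=robot.camera('top'); cv2.imwrite('pics/s1f.png',s)
cv2.imwrite('pics/s1.png',np.hstack([cv2.resize(s[100:240,160:400],None,fx=2.2,fy=2.2),cv2.resize(t[140:240,330:430],(308,308))]))
E
```

```text
pos [ 0.5915 -0.2723  0.1065] yaw 11.5 turn [-0.035  0.058 -0.   ] shift [0.036 0.011 2.263]
```

View pics/s1.png

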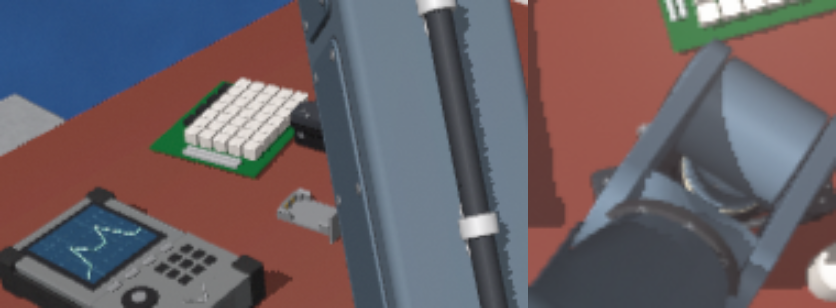

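The arm blocks both views of the tab: in the side crop only the tray's contact end shows, at (310,215). The pose agrees with the plan, so I'll descend and close.

>>> {"name": "jog_arm", "arguments": {"motion": [0.04,0.01,0.8,-0.03,0.05,0,-1,0,0,0.8,0,0,0,-1,0,0,0.66,0,0,0,-1,0,0,0,0,0,0,-1,0,0,0,0,0,0,1,0,0,0,0,0,0,1,0,0,0,0,0,0,1,0,0,0,0,0,0,1,0,0,0,0,0,0,1,0,0,0,0,0,0,1]}}

```text
time: 3.7
position: [0.5952, -0.2739, 0.0188]
tool_rot: [0.995, 0.1, 0.002, 0.002]
ft_force: [-1.3, -0.3, -0.8]
grip_width: 0.0351
grip_force: 0.0
```

```bash
python3 - <<'E'
from h import *
m=np.array([.6,-.0365]); u=np.array([np.cos(np.radians(4.4)),np.sin(np.radians(4.4))])
g=m-u*(.023+.110); print(g)
go([*g,.046],4.4); print(robot.get_obs()['ft_force'])
E
```

```text
[ 0.46739198 -0.04670363]
pos [ 0.5952 -0.2739  0.0188] yaw 11.5 turn [ 0.055 -0.057  1.775] shift [-2.75  -5.907 -0.681]
[-1.27559598 -0.28369166 -0.75881061]
```

Still closing, so I'll wait.

>>> {"name": "jog_arm", "arguments": {"motion": [0,0,0,0,0,0,1,0,0,0,0,0,0,1,0,0,0,0,0,0,1,0,0,0,0,0,0,1]}}

```text
time: 4.2
position: [0.5952, -0.2739, 0.0188]
tool_rot: [0.995, 0.1, 0.002, 0.002]
ft_force: [0.5, 0.3, -0.1]
grip_width: 0.0136
grip_force: 30.0
```

>>> {"name": "jog_arm", "arguments": {"motion": [0,0,-0.4,0,0,0,1,0,0,-0.4,0,0,0,1,0,0,0,0.05,-0.05,0.6,1,0,0,0,0,0,0.6,1,0,0,0,0,0,0.57,1,-0.3,-0.7,0,0,0,0,1,-0.4,-0.85,0,0,0,0,1,-0.4,-0.85,0,0,0,0,1,-0.4,-0.85,0,0,0,0,1,-0.4,-0.85,0,0,0,0,1,-0.4,-0.85,0,0,0,0,1,-0.3,-0.7,0,0,0,0,1]}}

```text
time: 5.7
position: [0.4744, -0.0562, 0.0521]
tool_rot: [0.999, 0.038, 0.002, 0.001]
ft_force: [-1.1, 0.2, -1.0]
grip_width: 0.0136
grip_force: 30.0
```

>>> {"name": "jog_arm", "arguments": {"motion": [-0.15,-0.26,0,0,0,0,1,0,0,0,0,0,0,1,0,0,0,0,0,0,1]}}

```text
time: 6.08
position: [0.4689, -0.0477, 0.051]
tool_rot: [0.999, 0.038, 0.002, 0.001]
ft_force: [-0.6, -1.1, -0.3]
grip_width: 0.0139
grip_force: 30.0
```

```bash
python3 - <<'E'
from h import *
go([.4674,-.0467,.0188],4.4)
s=robot.camera('side'); t=robot.camera('top'); cv2.imwrite('pics/t2f.png',t);cv2.imwrite('pics/s2f.png',s)
cv2.imwrite('pics/s2.png',np.hstack([cv2.resize(s[170:320,150:350],None,fx=2.4,fy=2.4),cv2.resize(t[150:300,240:340],(240,360))]))
E
```

```text
pos [ 0.4689 -0.0477  0.051 ] yaw 4.39 turn [ 0.026 -0.045 -0.003] shift [-0.035 -0.027  0.805]
```

View pics/s2.png

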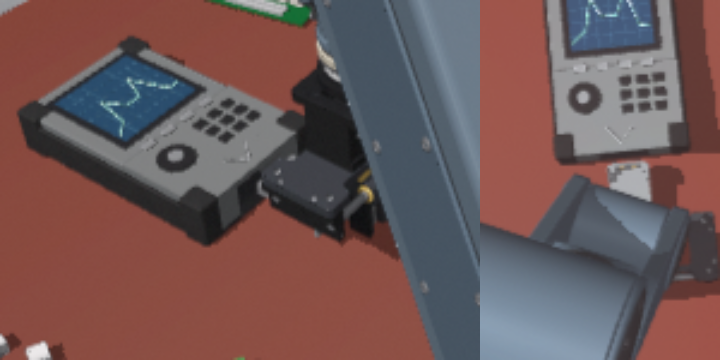

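The top crop shows the tray's contact end at about (302,225), ahead of the foot end with the V at (299,205). That is in line with the bay. I'll set it down and release it.

>>> {"name": "jog_arm", "arguments": {"motion": [0,0,0.4,0,0,0,1,0,0,0.3,0,0,0,1,0,0,0.09,0,0,0,1,0,0,0,0,0,0,1]}}

```text
time: 6.68
position: [0.4672, -0.0468, 0.0189]
tool_rot: [0.999, 0.038, 0.0, 0.0]
ft_force: [0.1, -0.7, -0.8]
grip_width: 0.0136
grip_force: 30.0
```

```bash
python3 -c "
from h import *
go([.4624,.2755,.2],30)"
```

```text
pos [ 0.4672 -0.0468  0.0189] yaw 4.4 turn [ 8.000e-03 -3.000e-03 -6.401e+00] shift [ 3.924 -7.038 -4.529]
```

>>> {"name": "jog_arm", "arguments": {"motion": [0,0,0,0,0,0,-1,0,0,0,0,0,0,-1,0,0,0,0,0,0,-1,0,0,0,0,0,0,-1,0,0,-0.5,0,0,0,-1,0,0,-1,0,0,0,-1,0,0,-1,0,0,0,-1,0,0,-1,0,0,-1,-1,0,0,-1,0,0,-1,-1,0,0,0,0,0,-1,-1,0,0,0,0,0,-1,-1,0,0,0,0,0,-1,-1]}}

```text
time: 8.18
position: [0.4668, -0.0463, 0.1992]
tool_rot: [0.977, 0.213, 0.0, 0.0]
ft_force: [-0.1, 0.0, 0.6]
grip_width: 0.0872
grip_force: 0.0
```

>>> {"name": "jog_arm", "arguments": {"motion": [0,0,0,0,0,-1,-1,0,0,0,0,0,-0.4,-1,0.5,-0.9,0,0,0,0,-1,0.5,-0.9,0,0,0,0,-1,0.5,-0.9,0,0,0,0,-1,0.5,-0.9,0,0,0,0,-1,0.5,-0.9,0,0,0,0,-1,0.5,-0.9,0,0,0,0,-1,0.5,-0.9,0,0,0,0,-1,0.42,-0.74,0,0,0,0,-1,0,0,0,0,0,0,-1]}}

```text
time: 9.55
position: [0.4617, 0.2777, 0.1987]
tool_rot: [0.965, 0.261, 0.0, 0.0]
ft_force: [0.8, -0.3, 0.3]
grip_width: 0.087
grip_force: 0.0
```

```bash
python3 - <<'E'
from h import *
go([.4624,.2755,.016],30)
s=robot.camera('side'); t=robot.camera('top'); cv2.imwrite('pics/t3f.png',t);cv2.imwrite('pics/s3f.png',s)
cv2.imwrite('pics/s3.png',np.hstack([cv2.resize(s[170:320,180:380],None,fx=2.4,fy=2.4),cv2.resize(t[180:300,265:345],(240,360))]))
E
```

```text
pos [0.4617 0.2777 0.1987] yaw 30.21 turn [ 0.008 -0.01   0.051] shift [-0.012  0.057  4.569]
```

View pics/s3.png

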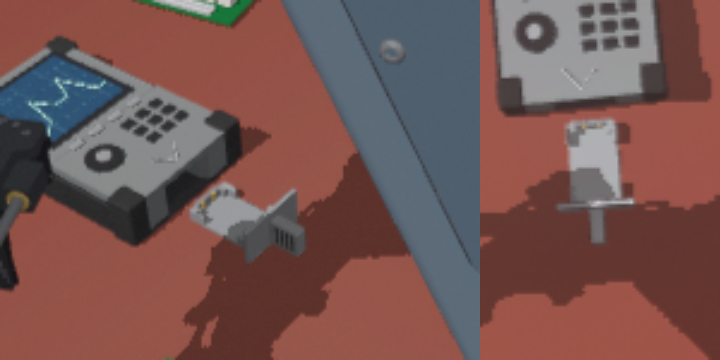

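Both crops now show the tray on the bench, pointing straight at the bay mouth. The brass contacts are at crop (590,125) in the top view and (212,200) in the side view. Next is picking up the pack.

>>> {"name": "jog_arm", "arguments": {"motion": [0,0.06,0.9,0,0,0.05,-1,0,0,0.9,0,0,0,-1,0,0,0.9,0,0,0,-1,0,0,0.9,0,0,0,-1,0,0,0.6,0,0,0,-1,0,0,0.37,0,0,0,-1,0,0,0,0,0,0,-1]}}

```text
time: 10.52
position: [0.463, 0.2727, 0.0154]
tool_rot: [0.966, 0.257, -0.001, 0.0]
ft_force: [-0.2, -0.4, 0.4]
grip_width: 0.0867
grip_force: 0.0
```

>>> {"name": "jog_arm", "arguments": {"motion": [0,0,0,0,0,0,1,0,0,0,0,0,0,1,0,0,0,0,0,0,1,0,0,0,0,0,0,1,0,0,0,0,0,0,1,0,0,0,0,0,0,1,0,0,0,0,0,0,1,0,0,0,0,0,0,1], "grip_force": 20}}

```text
time: 11.52
position: [0.4631, 0.2738, 0.0162]
tool_rot: [0.966, 0.257, 0.0, 0.0]
ft_force: [-0.5, 2.1, 3.0]
grip_width: 0.0379
grip_force: 20.0
```

```bash
python3 - <<'E'
from h import *
t=cv2.imread('pics/t3f.png'); s=cv2.imread('pics/s3f.png')
bt=brass(t,(290,215,325,235)); bs=brass(s,(255,235,290,265))
for n,b in(('top',bt),('side',bs)):
    k,l,st,ce=cv2.connectedComponentsWithStats(b); print(n,[(c.round(1).tolist(),a[4]) for c,a in zip(ce[1:],st[1:])])
    for z in(.006,.010,.015): print(n,z,ray(n,cen(b),z).round(4))
# expected: tray x from known tool pose
g=np.array([.4672,-.0468]);u=np.array([np.cos(np.radians(4.4)),np.sin(np.radians(4.4))])
print('expected origin',g+.0455*u,'pocket',g+.0635*u,'contact end',g+.107*u, 'px end top',proj('top',[*(g+.107*u),.015]))
# contact end edge in top: rows along centre
m=mask(t,(292,212,325,250)); 
for x in range(296,312,2): c=np.where(m[:,x]>0)[0]; print(x,c.min(),end='; ')
go([0.4624,.2755,.1],30); print(robot.get_obs()['grip_width'])
E
```

```text
top [([299.0, 222.0], np.int32(1))]
top 0.006 [ 0.5794 -0.033   0.006 ]
top 0.01 [ 0.5788 -0.0332  0.01  ]
top 0.015 [ 0.578  -0.0335  0.015 ]
side [([268.5, 250.0], np.int32(2)), ([264.0, 254.0], np.int32(1))]
side 0.006 [ 0.5865 -0.0482  0.006 ]
side 0.01 [ 0.5832 -0.0454  0.01  ]
side 0.015 [ 0.5792 -0.0418  0.015 ]
expected origin [ 0.5125659  -0.04330928] pocket [ 0.53051285 -0.04192834] contact end [ 0.57388464 -0.03859106] px end top [300.78703228 223.3408541 ]
296 221; 298 221; 300 220; 302 220; 304 220; 306 220; 308 220; 310 221; pos [0.4631 0.2738 0.0162] yaw 29.81 turn [ 0.005 -0.002 -0.048] shift [ 0.005 -0.045 -2.096]
0.03791013224527085
```

```bash
python3 - <<'E'
from h import *
t=cv2.imread('pics/t3f.png'); s=cv2.imread('pics/s3f.png')
print('tab end',ray('top',(304,260.8),.034).round(4),ray('top',(304,260.8),.004).round(4),'plate top',ray('top',(304,248),.04).round(4),'end',ray('top',(302,219.7),.015).round(4),ray('top',(302,219.7),.0).round(4))
print(t[212:266:1,303].tolist())
print('foot', t[205:222,290].tolist())
E
```

```text
tab end [ 0.463  -0.0469  0.034 ] [ 0.4654 -0.0455  0.004 ] plate top [ 0.4989 -0.0479  0.04  ] end [ 0.5845 -0.0423  0.015 ] [ 0.587  -0.0416  0.    ]
[[112, 111, 113], [48, 48, 59], [48, 48, 61], [51, 53, 79], [57, 63, 109], [76, 85, 157], [77, 86, 158], [93, 99, 158], [157, 153, 154], [130, 128, 131], [112, 117, 122], [179, 176, 175], [178, 176, 174], [178, 176, 174], [178, 176, 175], [180, 176, 176], [180, 176, 176], [180, 177, 176], [180, 176, 176], [180, 176, 176], [180, 176, 176], [180, 176, 176], [179, 176, 176], [173, 169, 169], [112, 110, 114], [112, 110, 114], [112, 110, 114], [112, 110, 114], [112, 111, 114], [112, 111, 114], [112, 111, 114], [112, 111, 114], [112, 111, 114], [112, 110, 114], [121, 119, 123], [185, 181, 181], [180, 176, 176], [88, 87, 94], [108, 107, 111], [108, 107, 111], [109, 108, 111], [110, 108, 112], [110, 109, 113], [111, 108, 113], [111, 109, 113], [111, 110, 113], [112, 110, 115], [110, 108, 113], [102, 101, 107], [64, 65, 87], [48, 55, 99], [49, 55, 99], [48, 55, 99], [49, 55, 99]]
foot [[157, 156, 156], [157, 156, 156], [157, 155, 156], [157, 155, 156], [157, 157, 157], [157, 157, 157], [157, 157, 157], [155, 154, 155], [133, 132, 133], [60, 59, 68], [51, 51, 62], [50, 50, 67], [57, 63, 109], [77, 87, 158], [76, 87, 158], [76, 87, 158], [77, 87, 158]]
```

```bash
python3 - <<'E'
from h import *
s=cv2.imread('pics/s3f.png'); t=cv2.imread('pics/t3f.png')
cv2.imwrite('pics/z3.png',np.hstack([cv2.resize(s[225:285,250:314],(512,480),interpolation=cv2.INTER_CUBIC),cv2.resize(t[212:266,285:321],(288,432),interpolation=cv2.INTER_CUBIC)[:480] if 0 else cv2.copyMakeBorder(cv2.resize(t[212:266,285:321],(288,432),interpolation=cv2.INTER_CUBIC),0,48,0,0,0)]))
E
```

```text
(no output)
```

View pics/z3.png

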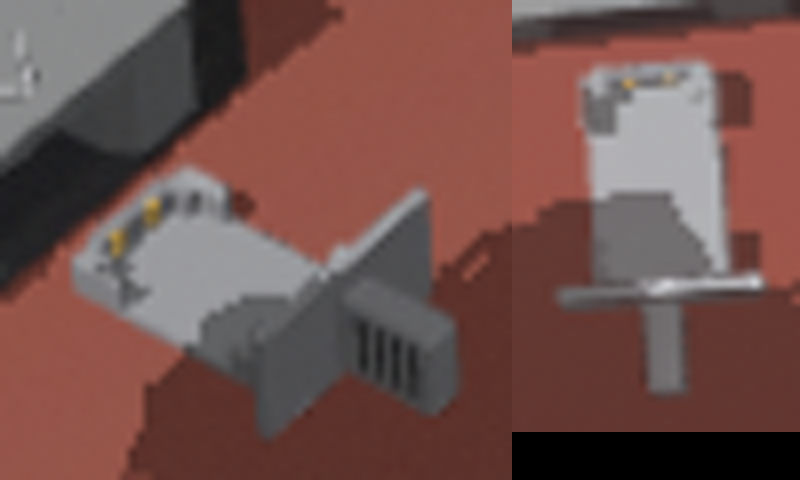

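```bash
python3 - <<'E'
from h import *
z=lambda a,b:(250+(a+.5)/8-.5,225+(b+.5)/8-.5)
u=np.array([np.cos(np.radians(4.4)),np.sin(np.radians(4.4))]);v=np.array([-u[1],u[0]])
def loc(P): # along/lateral relative to line through released tool pose
    d=P[:2]-np.array([.4672,-.0468]); return (d@u).round(4),(d@v).round(4)
for nm,p,h in(('plate bottom near corner (-27.5,+37)',z(265,438),0.),('plate top right corner(-27.5?,-37)',z(428,193),.04),('tab end top near corner(-61.5,+7)',z(440,342),.034),('tab end top far(-61.5,-7)',z(457,322),.034),('tab end bottom near(-61.5,7)',z(438,413),.004),('contact end near bottom(61.5,24)',z(75,288),0),('contact end near top(61.5,24)',z(73,258),.015),('brass mid(54.5,0)',z(135,228),.009)):
    print(nm,loc(ray('side',p,h)))
t=lambda a,b:(285+(a-512+.5)/8-.5,212+(b+.5)/8-.5)
for nm,p,h in(('top tab end bottom',t(668,394),.004),('plate top L',t(560,297),.04),('plate top R',t(762,282),.04),('contact end',t(645,66),.015),('brass',t(650,82),.009)):
    print(nm,loc(ray('top',p,h)))
E
```

```text
plate bottom near corner (-27.5,+37) (np.float64(0.036), np.float64(0.0346))
plate top right corner(-27.5?,-37) (np.float64(0.0318), np.float64(-0.0375))
tab end top near corner(-61.5,+7) (np.float64(-0.0026), np.float64(0.0032))
tab end top far(-61.5,-7) (np.float64(-0.0018), np.float64(-0.0056))
tab end bottom near(-61.5,7) (np.float64(-0.0001), np.float64(0.0025))
contact end near bottom(61.5,24) (np.float64(0.1186), np.float64(0.0194))
contact end near top(61.5,24) (np.float64(0.1158), np.float64(0.0213))
brass mid(54.5,0) (np.float64(0.1138), np.float64(-0.003))
top tab end bottom (np.float64(-0.0017), np.float64(0.0012))
plate top L (np.float64(0.0334), np.float64(0.0347))
plate top R (np.float64(0.0316), np.float64(-0.0372))
contact end (np.float64(0.1172), np.float64(-0.0021))
brass (np.float64(0.1122), np.float64(-0.0032))
```

>>> {"name": "jog_arm", "arguments": {"motion": [0,0,-0.6,0,0,0,1,0,0,-0.9,0,0,0,1,0,0,-0.6,0,0,1,1,0,0,0,0,0,1,1,0,0,0,0,0,1,1,0,0,0,0,0,1,1,0,0,0,0,0,1,1,0,0,0,0,0,1,1,0,0,0,0,0,0.35,1,0,0,0,0,0,0,1]}}

```text
time: 12.78
position: [0.4631, 0.2734, 0.0998]
tool_rot: [0.999, 0.039, -0.0, 0.0]
ft_force: [-0.5, -0.2, -1.4]
grip_width: 0.0379
grip_force: 20.0
```

```bash
python3 -c "
from h import *
go([.5435,-.0409,.055],4.4)"
```

```text
pos [0.4631 0.2734 0.0998] yaw 4.46 turn [0.013 0.001 0.014] shift [1.401 7.99  1.12 ]
```

>>> {"name": "jog_arm", "arguments": {"motion": [0.14,0.8,0,0,0,0,1,0.14,0.8,0,0,0,0,1,0.14,0.8,0,0,0,0,1,0.14,0.8,0,0,0,0,1,0.14,0.8,0,0,0,0,1,0.14,0.8,0,0,0,0,1,0.14,0.8,0,0,0,0,1,0.14,0.8,0,0,0,0,1,0.14,0.8,0,0,0,0,1,0.14,0.8,0,0,0,0,1,0,0,0.5,0,0,0,1,0,0,0.6,0,0,0,1]}}

```text
time: 14.28
position: [0.5444, -0.042, 0.0562]
tool_rot: [0.999, 0.038, 0.001, 0.001]
ft_force: [0.6, 0.1, -1.1]
grip_width: 0.0377
grip_force: 20.0
```

>>> {"name": "jog_arm", "arguments": {"motion": [0,0,0,0,0,0,1,0,0,0,0,0,0,1]}}

```text
time: 14.52
position: [0.5441, -0.0411, 0.0567]
tool_rot: [0.999, 0.039, 0.001, 0.0]
ft_force: [0.2, -0.1, -0.8]
grip_width: 0.0377
grip_force: 20.0
```

```bash
python3 - <<'E'
from h import *
go([.5435,-.0409,.02],4.4)
s=robot.camera('side'); t=robot.camera('top'); cv2.imwrite('pics/t4f.png',t);cv2.imwrite('pics/s4f.png',s)
cv2.imwrite('pics/s4.png',np.hstack([cv2.resize(s[210:300,230:320],(450,450),interpolation=cv2.INTER_CUBIC),cv2.resize(t[200:270,275:325],(322,450),interpolation=cv2.INTER_CUBIC)]))
E
```

```text
pos [ 0.5441 -0.0411  0.0567] yaw 4.45 turn [ 0.012 -0.016  0.012] shift [-0.015 -0.006  0.918]
```

View pics/s4.png

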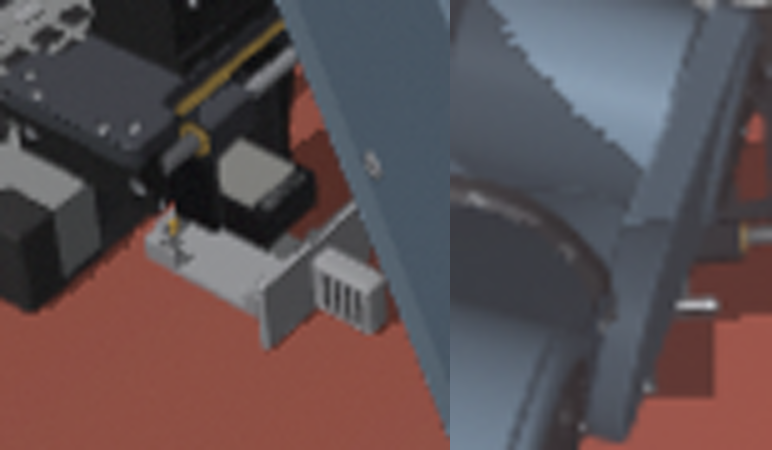

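```bash
python3 - <<'E'
from h import *
z=lambda a,b:(230+(a+.5)/5-.5,210+(b+.5)/5-.5)
u=np.array([np.cos(np.radians(4.4)),np.sin(np.radians(4.4))]);v=np.array([-u[1],u[0]])
def loc(P):
    d=P[:2]-np.array([.4672,-.0468]); return (d@u).round(4),(d@v).round(4)
print('tcp',loc(np.array([.5441,-.0411])))
for nm,p,h in(('plate bottom near',z(268,348),0.),('tail bottom near(-35,19)',z(268,247),.0405),('tail top near',z(264,215),.0605),('tail top far(-35,-19)',z(316,174),.0605),('contact end near top',z(147,238),.015),('tab end top near',z(372,302),.034)):
    print(nm,loc(ray('side',p,h)))
E
```

```text
tcp (np.float64(0.0771), np.float64(-0.0002))
plate bottom near (np.float64(0.0353), np.float64(0.0337))
tail bottom near(-35,19) (np.float64(0.0474), np.float64(0.0145))
tail top near (np.float64(0.0474), np.float64(0.0153))
tail top far(-35,-19) (np.float64(0.045), np.float64(-0.0184))
contact end near top (np.float64(0.1144), np.float64(0.0219))
tab end top near (np.float64(-0.0065), np.float64(0.0105))
```

>>> {"name": "jog_arm", "arguments": {"motion": [-0.03,-0.006,0.4,0.01,-0.016,0.01,1,0,0,0.2,0,0,0,1,0,0,0.1,0,0,0,1,0,0,0.1,0,0,0,1,0,0,0,0,0,0,1]}}

```text
time: 15.25
position: [0.5423, -0.0409, 0.0239]
tool_rot: [0.999, 0.038, -0.001, -0.0]
ft_force: [-0.6, 0.7, -1.6]
grip_width: 0.0375
grip_force: 20.0
```

>>> {"name": "jog_arm", "arguments": {"motion": [0,0,0.06,0,0,0,1,0,0,0.06,0,0,0,1,0,0,0,0,0,0,1]}}

```text
time: 15.62
position: [0.5429, -0.0409, 0.0198]
tool_rot: [0.999, 0.038, 0.0, -0.0]
ft_force: [-0.0, 0.4, 2.8]
grip_width: 0.0375
grip_force: 20.0
```

>>> {"name": "jog_arm", "arguments": {"motion": [0,0,0,0,0,0,-1,0,0,0,0,0,0,-1,0,0,0,0,0,0,-1,0,0,0,0,0,0,-1,0,0,-0.4,0,0,0,-1,0,0,-0.8,0,0,0,-1,0,0,-1,0,0,0,-1,0,0,-1,0,0,0,-1,0,-1,0,0,0,0,-1,0,-1,0,0,0,0,-1,0,-1,0,0,0,0,-1,0,-1,0,0,0,0,-1]}}

```text
time: 17.12
position: [0.5303, 0.1198, 0.1487]
tool_rot: [0.999, 0.038, 0.0, -0.0]
ft_force: [-0.2, -0.8, -1.0]
grip_width: 0.0872
grip_force: 0.0
```

```bash
python3 - <<'E'
from h import *
s=robot.camera('side'); t=robot.camera('top'); cv2.imwrite('pics/t5f.png',t);cv2.imwrite('pics/s5f.png',s)
cv2.imwrite('pics/s5.png',np.hstack([cv2.resize(s[210:300,230:320],(450,450),interpolation=cv2.INTER_CUBIC),cv2.resize(t[200:270,275:325],(322,450),interpolation=cv2.INTER_CUBIC)]))
E
```

```text
(no output)
```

View pics/s5.png

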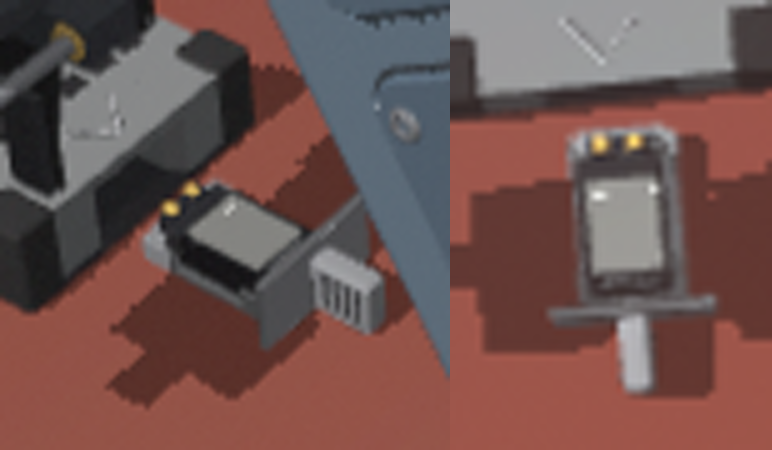

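The pack is seated. In the top crop its brass end sits against the tray contacts at about (617,143), and in the side crop it lies low between the walls. Next I'll get the sideways offset between tray and bay axis by number only.

```bash
python3 - <<'E'
from h import *
t=cv2.imread('pics/t5f.png'); s=cv2.imread('pics/s5f.png')
u=np.array([np.cos(np.radians(4.4)),np.sin(np.radians(4.4))]);v=np.array([-u[1],u[0]])
def loc(P):
    d=P[:2]-np.array([.4672,-.0468]); return (d@u).round(4),(d@v).round(4)
q=lambda a,b:(275+(a-450+.5)/6.44-.5,200+(b+.5)/6.43-.5)
print('V tip',loc(ray('top',q(603,64),.048)))
print('brass',loc(ray('top',cen(brass(t,(292,215,312,227))),.020)))
w=t[225:246,292:315].min(2); m=np.zeros(t.shape[:2],np.uint8); m[225:246,292:310]=(t[225:246,292:310].min(2)>120)*255
print('label',loc(ray('top',cen(m),.023)),(m>0).sum())
print('tab',loc(ray('top',q(636,350),.034)))
print('plate L,R',loc(ray('top',q(549,314),.04)),loc(ray('top',q(717,302),.04)))
print('side brass',loc(ray('side',cen(brass(s,(258,245,275,256))),.02)))
z=lambda a,b:(230+(a+.5)/5-.5,210+(b+.5)/5-.5)
print('side V tip',loc(ray('side',z(118,130),.048)))
m=mask(cv2.imread('pics/top0.png'),(255,115,345,230)); print('foot pt',loc(ray('top',(303,214.9),0)))
go([.4802,-.0458,.15],4.4)
E
```

```text
V tip (np.float64(0.1419), np.float64(0.0019))
brass (np.float64(0.111), np.float64(0.0009))
label (np.float64(0.0732), np.float64(0.0005)) 149
tab (np.float64(0.0152), np.float64(-0.0001))
plate L,R (np.float64(0.0343), np.float64(0.0363)) (np.float64(0.0323), np.float64(-0.0379))
side brass (np.float64(0.1147), np.float64(-0.0035))
side V tip (np.float64(0.1473), np.float64(-0.0007))
foot pt (np.float64(0.1338), np.float64(-0.0082))
pos [0.5295 0.1219 0.1486] yaw 4.63 turn [-0.016 -0.001  0.057] shift [-1.55   4.085 -0.035]
```

>>> {"name": "jog_arm", "arguments": {"motion": [-0.4,1,0,0,0,0.06,-1,-0.4,1,0,0,0,0,-1,-0.4,1,0,0,0,0,-1,-0.35,1,0,0,0,0,-1,0,0.08,0,0,0,0,-1,0,0,0.5,0,0,0,-1,0,0,0,0,0,0,-1], "grip_force": 45}}

```text
time: 18.1
position: [0.4797, -0.0484, 0.1271]
tool_rot: [0.999, 0.036, -0.001, -0.001]
ft_force: [-0.4, 0.2, 0.2]
grip_width: 0.0872
grip_force: 0.0
```

```bash
python3 -c "
from h import *
go([.4802,-.0458,.017],4.4)"
```

```text
pos [ 0.4797 -0.0484  0.1271] yaw 4.13 turn [-0.017  0.04  -0.067] shift [ 0.017 -0.063  2.753]
```

>>> {"name": "jog_arm", "arguments": {"motion": [0.02,-0.06,0.8,-0.02,0.04,-0.067,-1,0,0,0.8,0,0,0,-1,0,0,0.7,0,0,0,-1,0,0,0.43,0,0,0,-1,0,0,0,0,0,0,-1,0,0,0,0,0,0,1,0,0,0,0,0,0,1,0,0,0,0,0,0,1,0,0,0,0,0,0,1,0,0,0,0,0,0,1,0,0,0,0,0,0,1,0,0,0,0,0,0,1]}}

```text
time: 19.6
position: [0.4812, -0.0463, 0.0183]
tool_rot: [0.999, 0.038, 0.001, 0.001]
ft_force: [-0.2, -0.5, -0.4]
grip_width: 0.0249
grip_force: 0.0
```

>>> {"name": "jog_arm", "arguments": {"motion": [0,0,0,0,0,0,1,0,0,0,0,0,0,1,0,0,0,0,0,0,1]}}

```text
time: 19.98
position: [0.4812, -0.0463, 0.0183]
tool_rot: [0.999, 0.038, 0.001, 0.001]
ft_force: [-0.6, -0.2, -0.8]
grip_width: 0.0135
grip_force: 45.0
```

```bash
python3 - <<'E'
from h import *
o=robot.get_obs(); print(np.round(o['position'],4),Ro.from_quat(o['tool_rot']).as_matrix().round(4).tolist())
s=robot.camera('side'); cv2.imwrite('pics/s6f.png',s); a=cv2.imread('pics/s5f.png')
b=cen(brass(s,(250,235,285,265))) if brass(s,(250,235,285,265)).any() else None
print(b,cen(brass(a,(250,235,285,265))))
go([.4802,-.0458,.0155],4.4)
E
```

```text
[ 0.4812 -0.0463  0.0183] [[0.997, 0.0769, 0.0021], [0.0769, -0.997, -0.001], [0.002, 0.0012, -1.0]]
None (265.8888888888889, 249.33333333333334)
pos [ 0.4812 -0.0463  0.0183] yaw 4.41 turn [ 0.017 -0.028  0.002] shift [-0.024 -0.015  0.069]
```

>>> {"name": "jog_arm", "arguments": {"motion": [0,-0.05,-0.2,0,0,0,1,0,0,0,0,0,0,1,0.25,0,0,0,0,0,1,0.25,0,0,0,0,0,1,0.25,0,0,0,0,0,1,0.25,0,0,0,0,0,1,0,0,0,0,0,0,1]}}

```text
time: 20.9
position: [0.5224, -0.0414, 0.0264]
tool_rot: [0.999, 0.039, 0.002, 0.001]
ft_force: [0.1, 0.5, -1.6]
grip_width: 0.014
grip_force: 45.0
```

```bash
python3 -c "
from h import *
go([.5791,-.0372,.0243],4.4)"
```

```text
pos [ 0.5224 -0.0414  0.0264] yaw 4.43 turn [ 0.027 -0.053  0.008] shift [1.422 0.004 0.052]
```

>>> {"name": "jog_arm", "arguments": {"motion": [0.25,0,0,0.01,-0.02,0,1,0.25,0,0,0,0,0,1,0.25,0,0,0,0,0,1,0.25,0,0,0,0,0,1,0.15,0,0,0,0,0,1,0,0,0,0,0,0,1]}}

```text
time: 21.65
position: [0.5674, -0.0377, 0.0264]
tool_rot: [0.999, 0.039, 0.001, 0.0]
ft_force: [0.0, 0.1, -2.5]
grip_width: 0.0137
grip_force: 45.0
```

>>> {"name": "jog_arm", "arguments": {"motion": [0.08,0,0,0,0,0,1,0.08,0,0,0,0,0,1,0,0,0,0,0,0,1]}}

```text
time: 22.02
position: [0.5735, -0.0373, 0.0265]
tool_rot: [0.999, 0.038, 0.001, 0.0]
ft_force: [0.5, -0.4, -2.4]
grip_width: 0.0137
grip_force: 45.0
```

>>> {"name": "jog_arm", "arguments": {"motion": [0.05,0,0.035,0,0,0,1,0.05,0,0,0,0,0,1,0.05,0,0,0,0,0,1,0,0,0,0,0,0,1]}}

```text
time: 22.52
position: [0.5776, -0.0367, 0.0248]
tool_rot: [0.999, 0.039, -0.001, 0.0]
ft_force: [-4.2, -1.6, -0.6]
grip_width: 0.0138
grip_force: 45.0
```

>>> {"name": "jog_arm", "arguments": {"motion": [0.05,0,0,0,0,0,1,0.05,0,0,0,0,0,1,0,0,0,0,0,0,1]}}

```text
time: 22.9
position: [0.5777, -0.0366, 0.0247]
tool_rot: [0.999, 0.039, -0.005, -0.0]
ft_force: [-12.6, -5.2, 4.6]
grip_width: 0.0139
grip_force: 45.0
```

Hard stop, within 1.5 mm of the predicted home position. I'll ease the push, release, retreat and measure.

>>> {"name": "jog_arm", "arguments": {"motion": [-0.08,0,0,0,0,0,1,0,0,0,0,0,0,1,0,0,0,0,0,0,-1,0,0,0,0,0,0,-1,0,0,0,0,0,0,-1,0,0,0,0,0,0,-1,0,0,0,0,0,0,-1,0,0,-0.4,0,0,0,-1,0,0,-0.8,0,0,0,-1,0,0,-1,0,0,0,-1,0,0,-1,0,0,0,-1,0,-1,0,0,0,0,-1]}}

```text
time: 24.4
position: [0.5807, 0.001, 0.1581]
tool_rot: [0.999, 0.037, 0.006, 0.002]
ft_force: [-0.2, 1.1, -0.6]
grip_width: 0.0866
grip_force: 0.0
```

>>> {"name": "jog_arm", "arguments": {"motion": [0,-1,0,0,0,0,-1,0,-1,0,0,0,0,-1,0,-1,0,0,0,0,-1,0,-1,0,0,0,0,-1,0,0,0,0,0,0,-1]}}

```text
time: 25.02
position: [0.564, 0.1653, 0.154]
tool_rot: [0.999, 0.041, 0.001, 0.0]
ft_force: [-0.1, -0.1, 0.1]
grip_width: 0.087
grip_force: 0.0
```

```bash
python3 - <<'E'
from h import *
t=robot.camera('top'); s=robot.camera('side'); cv2.imwrite('pics/t7f.png',t); cv2.imwrite('pics/s7f.png',s)
m0=np.array([.6,-.0365]);u=np.array([np.cos(np.radians(4.4)),np.sin(np.radians(4.4))]);v=np.array([-u[1],u[0]])
for dv in(-.015,.002,.018):
    col=proj('top',[*(m0+dv*v),.04])[0]; c=int(round(col)); print(c,[(r,t[r,c].tolist()) for r in range(207,232)])
print('home pred rows: plate rear top',proj('top',[*(m0),.046]),'plate front top',proj('top',[*(m0-.005*u),.046]),'plate front bottom',proj('top',[*(m0-.005*u),.006]),'tab end top',proj('top',[*(m0-.039*u),.04]),'tab end bottom',proj('top',[*(m0-.039*u),.01]))
E
```

```text
305 [(207, [157, 156, 155]), (208, [159, 157, 155]), (209, [152, 150, 149]), (210, [101, 100, 102]), (211, [99, 98, 100]), (212, [94, 93, 97]), (213, [115, 114, 116]), (214, [73, 73, 78]), (215, [77, 76, 82]), (216, [68, 69, 87]), (217, [51, 57, 98]), (218, [51, 57, 98]), (219, [51, 57, 99]), (220, [51, 57, 98]), (221, [52, 57, 99]), (222, [51, 57, 98]), (223, [51, 57, 99]), (224, [51, 57, 99]), (225, [50, 56, 98]), (226, [51, 57, 99]), (227, [50, 56, 98]), (228, [51, 57, 99]), (229, [50, 56, 99]), (230, [50, 55, 98]), (231, [50, 56, 99])]
299 [(207, [159, 158, 157]), (208, [157, 155, 155]), (209, [157, 156, 154]), (210, [152, 151, 149]), (211, [100, 99, 102]), (212, [100, 99, 101]), (213, [98, 96, 100]), (214, [116, 114, 116]), (215, [83, 82, 87]), (216, [108, 107, 110]), (217, [108, 106, 109]), (218, [108, 106, 109]), (219, [108, 108, 110]), (220, [110, 107, 111]), (221, [110, 107, 111]), (222, [109, 108, 111]), (223, [111, 108, 112]), (224, [109, 107, 111]), (225, [109, 106, 110]), (226, [104, 102, 106]), (227, [69, 70, 83]), (228, [59, 63, 93]), (229, [50, 56, 99]), (230, [51, 56, 99]), (231, [50, 57, 99])]
293 [(207, [157, 155, 155]), (208, [157, 157, 155]), (209, [158, 157, 155]), (210, [157, 156, 155]), (211, [157, 157, 155]), (212, [152, 150, 149]), (213, [93, 92, 96]), (214, [109, 107, 110]), (215, [83, 81, 87]), (216, [77, 76, 82]), (217, [70, 70, 87]), (218, [51, 57, 98]), (219, [52, 58, 99]), (220, [51, 56, 98]), (221, [52, 57, 99]), (222, [51, 56, 98]), (223, [51, 56, 98]), (224, [51, 57, 99]), (225, [52, 57, 99]), (226, [51, 58, 99]), (227, [51, 57, 99]), (228, [50, 56, 99]), (229, [51, 57, 99]), (230, [51, 56, 99]), (231, [50, 56, 99])]
home pred rows: plate rear top [299.30605482 212.58950316] plate front top [299.46873848 214.3113257 ] plate front bottom [300.25501781 216.7132584 ] tab end top [300.69514095 226.37889009] tab end bottom [301.26212861 227.93377926]
```

```bash
python3 -c "
from rig import robot
print(robot.hand_in())"
```

```text
the job is handed in; nothing more can be done
None
```

The slim pack went into the tray, contacts to contacts, and the tray was slid into the bay to a hard stop and released; the top camera puts its front plate at the tester to about a pixel (roughly 3 mm). The job is handed in, but no verdict came back, and I could not see the pack once it was inside the bay.

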